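# Clip the order card into the desk dock

### The arm

A 7-joint arm with a two-finger parallel gripper is mounted at the origin on the work surface. World frame = base frame: x ahead of the robot, y to its left, z up, the work surface at z = 0. Lengths are in m, angles in rad, forces in N, time in s.
With the tool pointing down it reaches from about 0.4 to 0.85 m from the base axis. Payload 4.5 kg.
Tool frame: the origin (TCP) lies between the finger pads; the fingertips stand 22 mm ahead of it and the grasp point (between the pads) lies 3 mm ahead of it; z points along the fingers, y is the line along which they close (so a half turn about z gives the same grasp; the last joint's range is limited). The gripper opens to 85 mm and grips with 20 to 120 N. Pads are 22 mm wide; open, the fingers measure 114 mm over their backs; the gripper's body (76 mm by 85 mm) begins 54 mm behind the grasp point. The pads swing forward as they close: fully open they stand 13 mm farther back than shut.
Start: joints at [1.252, 0.689, -0.195, 1.565, 0.157, 0.902, -0.215], TCP at [0.216, -0.587, 0.219] pointing down, gripper open.
Joint ranges: [-3.01, 3.01], [-0.46, 2.08], [-1.47, 1.51], [0.13, 2.56], [-1, 4.14], [0.04, 2.09], [-2.66, 2.66]. Speed limits (rad/s): [2.57, 2.57, 3.14, 3.14, 3.14, 3.14, 3.14].

### API

Orientations are given as a unit quaternion [x, y, z, w].
In Python, from plant import sense, vision, ctrl gives the robot as it stands. The module is installed in compiled form; this text tells all that it offers.
- The arm moves only by the tool step_arm, never from a script. Its argument "commands" is a list of rows, each a list of 7 numbers: the shift along the tool's x, y, z normalised to -1 to 1, where 1 is 0.05 m, then the turn, a rotation vector about the tool's x, y, z normalised to -1 to 1, where 1 is 30 degrees, then the closure, from -1 (fully open) to 1 (shut). In form: [[x, y, z, rx, ry, rz, jaw], ...]. A call has 1 to 10 rows; each row shifts and turns the commanded pose from where the row before left it, along the tool's axes as they then stand; what a row does not reach is not made up. A row lasts 1/10 s, in which the tool goes at most 50 mm and 8.59 degrees, less where a joint would pass 70% of its speed; a pose out of reach is approached as far as the arm can. A call with a number of a shift or a turn outside -1 to 1 is refused whole. A call with a gripper value outside its range is refused whole. The fingers move at their own pace and stop on an object; "squeeze" is the grip in N (left out, the last holds). Time passes only in rows, so rows that do not move let the fingers close. It gives the time, the measured TCP pose, the force, the opening and the grip force at its end, in the units of the state.
- sense(): the state, without advancing time (a new reading comes with each control period).
- vision.capture(name): name is "scene" or "top" or "wrist"; returns the picture (384x512x3 uint8, red, green, blue); there is no depth.
- vision.camera_model(name): a dict with "intrinsics" (3x3 intrinsics, pixels), "extrinsics" (4x4, takes a point from camera to world coordinates). Camera axes: x right, y down, z forward; pixel columns grow to the right and rows downward; lengths in m; the calibration is good to about 2 mm. A picture is of the moment at which its call begins: read the wrist's pose just before it. camera_model takes no time and is no camera call; for the wrist camera it gives the pose at the moment of the call.
- ctrl.finish_job(): hands the job in; it is judged then, once.
The state is a dict: "time": time; "joint_pos": joint angles; "qd": joint speeds; "effort": joint torques, N m; "position": TCP position; "eef_rot": TCP orientation; "wrist_force": force on the tool from outside, world axes, zero at the start; "ft_torque": the same for the moment, N m; "gripper_width": finger opening in m; "grasp_force": force on a finger pad.
Only numpy, scipy, OpenCV 4.12 (cv2) and the standard library are available. Lean on these libraries where they do the work, as an engineer would, in place of code of your own. Each camera call takes 0.05 s, during which the arm holds its last target. There are 200 camera calls.

### The job

Lift the spring clip of the card dock until it stays up by itself, slide the order card along the dock under the lips and fully home against the end stop, then lower the clip onto the card so that it holds the card down. Handle it gently: do not ram or press the card hard against the dock, keep hold of the clip on the way down so that it does not snap shut, and leave the brush, the tape roll and the carton where they are.

Things in the scene. Friction and masses are not known exactly. Their poses are not given: they have to be found in the camera images.
- dock: Card dock screwed to the desk: grey base plate 230 x 112 x 10 mm (x, y, z); its top face carries the card. Origin on its underside (desk level), 120 mm from the open entry end, 110 mm from the clip end; x points from the entry end to the clip end, z up. Rigid end stop bar across the plate (66 mm wide, 10 mm tall), re-set each time: its face is anywhere from x = 43 to 57 mm, no reading tells where.
- dock_mouth (a point): Dock x = 0 on the plate's top face, midway between the starts of the guide rails; dock axes. Rails run x = 0 to 55 mm, inner faces 79 mm apart, 8 mm tall; from x = -30 to 0 they flare out about 11 mm a side. From x = 10 to 55 mm lips 3 mm thick, undersides 8 mm over the plate, reach 5.5 mm in over the card's edges, so it cannot drop in from above.
- clip_hinge (a point): Middle of the clip's hinge pin, between two steel ears 34 mm high: dock x = 65 mm, y = 0, 24 mm above the desk; the pin lies along the dock's y. Axes as the dock's.
- clip_bar (a point): Centre of the clip's grip bar: round steel, 10 mm diameter, along the dock's y, 48 mm free between two cheeks, open space around it. Moves with the clip: at joint 0 it is 60 mm back (dock -x) from the hinge and 22 mm above it, 46 mm over the desk; fully open 14 mm back, 62 mm above. It can turn between the fingers along the arc, and may creep a few mm in them.
- clip (a joint): Clip angle, rad: 0 = shut on nothing (two feet, 60 mm back from the hinge, 1.5 mm over the plate), about 0.07 = feet on the card, 1.0 = fully open, bar swung up and towards dock +x. Over-centre spring: below 0.5 it pulls shut (about 6 N at the bar near shut) and snaps if let go; above 0.5 it pulls open and stays up at 1.0.
- card: Order card: rigid grey plastic plate 130 x 76 x 6 mm (x, y, z) with a paper face, about 0.12 kg, lying flat on the desk. Origin at the centre of its underside; x points towards the lead edge, which goes into the dock first (along the dock's +x), z up. The face is uppermost.
- card_tip (a point): Middle of the card's lead edge, on its underside: 65 mm from the card's origin along x.
- card_rib (a point): Point to grasp on the card's upright grip rib: 40 mm back (-x) from the card's origin, 30 mm above its underside. The rib is 12 mm thick (along x), 44 mm long (along y) and rises to 42 mm above the underside.
- brush: Bystander: wooden brush 150 x 50 x 45 mm, bristles down; origin under its centre.
- tape: Bystander: roll of clear tape standing on its side face, 90 mm across, 48 mm high; origin under its centre.
- carton: Bystander: small cardboard carton 110 x 90 x 70 mm; origin under its centre.
Things that resemble listed ones, but are neither listed nor needed, are in the scene too. Leave any orange or pink look-alike of the card alone.

How it is judged:
By the outcome, as a careful person would: the job done as asked, in the order asked, and still so for the second after the job is handed in, with the robot touching nothing.
It also fails if it takes over 64 s, if anything falls off the work surface, if the arm or the gripper's body presses on something with over 40 N, if the wrist force passes 120 N, or if a joint passes its speed limit or range.

## Working session

There is one attempt and no reset: what is moved stays moved. The work goes in short steps, Python scripts to look and compute and a tool call to move; the robot and the scene stay as the last step left them, time stands still between calls to the robot, and variables do not carry over. Pictures are saved under pics/ and viewed, at most 10 in all, crops included, and the job is handed in when it is done.

Besides the shell and the picture viewer there is one more tool, called after "Emit:" by a JSON object that holds its "op" and its "data", one argument or row to a line. step_arm: Moves the arm, as the interface text tells. Its arguments: {"type":"object","properties":{"commands":{"type":"array","items":{"type":"array","items":{"type":"number"}}},"squeeze":{"type":"number"}},"required":["commands"]}

```bash
mkdir -p pics
cat > h.py <<'E'
import numpy as np, cv2
from plant import sense, vision, ctrl
from scipy.spatial.transform import Rotation as R
def snap(n,f):
    im=vision.capture(n); cv2.imwrite('pics/'+f,cv2.cvtColor(im,cv2.COLOR_RGB2BGR)); return im
def ray(n,uv,z,cm=None):
    cm=cm or vision.camera_model(n); K=np.array(cm['intrinsics']);T=np.array(cm['extrinsics'])
    d=T[:3,:3]@np.linalg.solve(K,[uv[0],uv[1],1.]); o=T[:3,3]
    return o+d*(z-o[2])/d[2]
E
python3 - <<'E'
from h import *
a=snap('scene','scene.png');b=snap('top','top.png')
s=sense();print(s)
for n in('scene','top'):print(vision.camera_model(n))
E
```

```text
{'time': 0.1, 'joint_pos': array([ 1.25180525,  0.68991138, -0.19449723,  1.5662275 ,  0.15731517,
        0.90248866, -0.21507256]), 'qd': array([ 0.00070461, -0.00191453,  0.00051261, -0.00329455, -0.00073566,
        0.0026374 ,  0.00027668]), 'effort': array([-3.02823100e-03, -5.40601301e+01, -1.27141804e+00, -1.58986080e+01,
        9.40012105e-03,  4.36163813e-03,  1.89989601e-05]), 'position': array([ 0.21568603, -0.58597279,  0.21785998]), 'eef_rot': array([ 9.84474026e-01,  1.75528393e-01, -2.14113554e-04, -7.93761231e-04]), 'wrist_force': array([ 0.38987123,  0.40357249, -0.87308157]), 'ft_torque': array([-0.00139677, -0.00801849, -0.04606005]), 'grasp_force': 0.0, 'gripper_width': 0.08565554718692586}
{'intrinsics': array([[373.74745357,   0.        , 252.26718083],
       [  0.        , 373.74745357, 181.52376499],
       [  0.        ,   0.        ,   1.        ]]), 'extrinsics': array([[ 0.09511928,  0.53350189, -0.84043326,  1.57473186],
       [ 0.99519173, -0.03115083,  0.09286031, -0.1014364 ],
       [ 0.02336095, -0.84522504, -0.53389971,  0.69180034],
       [ 0.        ,  0.        ,  0.        ,  1.        ]])}
{'intrinsics': array([[495.36828145,   0.        , 261.45969974],
       [  0.        , 495.36828145, 194.52636876],
       [  0.        ,   0.        ,   1.        ]]), 'extrinsics': array([[ 0.02909239, -0.98257067,  0.18359876,  0.40610517],
       [-0.99953759, -0.02697098,  0.01404175, -0.02814371],
       [-0.00884518, -0.18392237, -0.98290097,  1.28353849],
       [ 0.        ,  0.        ,  0.        ,  1.        ]])}
```

View pics/top.png

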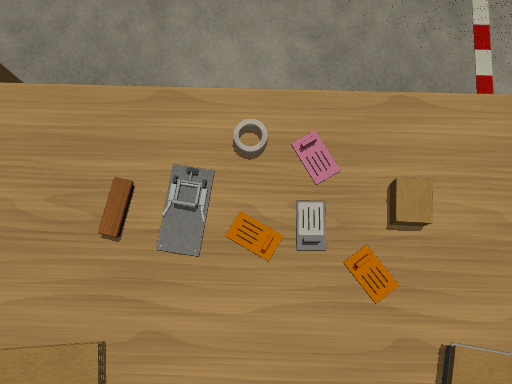

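View pics/scene.png

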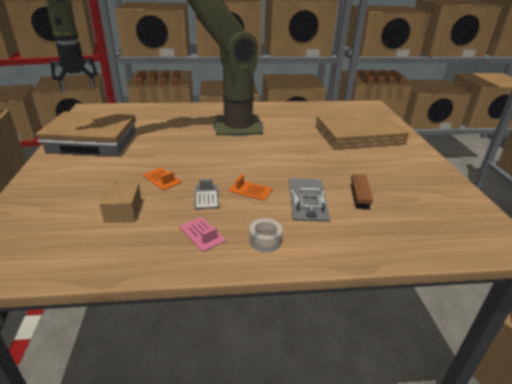

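Top view: the grey card with white face is at (311,225), with its rib at (311,239), so the lead edge points up the image. The dock is at (186,210), clip end up. Look-alikes: orange (254,236), orange (371,274), pink (316,157). Only the grey one matches the description; I'll check it in a close crop.

Run:
```python
from h import *
im=cv2.imread('pics/top.png')
c=im[150:270,150:340]; cv2.imwrite('pics/crop.png',cv2.resize(c,None,fx=4.2,fy=4.2,interpolation=cv2.INTER_CUBIC))
hsv=cv2.cvtColor(im,cv2.COLOR_BGR2HSV)
m=((hsv[...,1]<60)).astype(np.uint8)*255
m[:150]=0;m[300:]=0
cs,_=cv2.findContours(m,cv2.RETR_EXTERNAL,cv2.CHAIN_APPROX_NONE)
for k in cs:
    if cv2.contourArea(k)<400: continue
    r=cv2.minAreaRect(k); bp=cv2.boxPoints(r)
    print(r)
    for z in(0.006,0.01):
        P=np.array([ray('top',p,z)[:2] for p in bp]); print(z,P.round(4).tolist(),'c',P.mean(0).round(4),[np.linalg.norm(P[i]-P[i-1]).round(4) for i in range(2)])
```

```text
((310.5, 225.0), (48.0, 29.0), 90.0)
0.006 [[0.63, -0.1007], [0.6321, -0.1765], [0.507, -0.1772], [0.5048, -0.1028]] c [ 0.5685 -0.1393] [np.float64(0.1252), np.float64(0.0758)]
0.01 [[0.6293, -0.1005], [0.6314, -0.176], [0.5066, -0.1767], [0.5045, -0.1025]] c [ 0.568  -0.1389] [np.float64(0.1248), np.float64(0.0755)]
((184.85202026367188, 209.5640106201172), (43.37971878051758, 88.10108184814453), 10.30484676361084)
0.006 [[0.4945, 0.2584], [0.7252, 0.2322], [0.7071, 0.1176], [0.4778, 0.1474]] c [0.6012 0.1889] [np.float64(0.1123), np.float64(0.2322)]
0.01 [[0.4942, 0.2576], [0.7242, 0.2314], [0.7062, 0.1171], [0.4776, 0.1468]] c [0.6006 0.1882] [np.float64(0.112), np.float64(0.2315)]
```

View pics/crop.png

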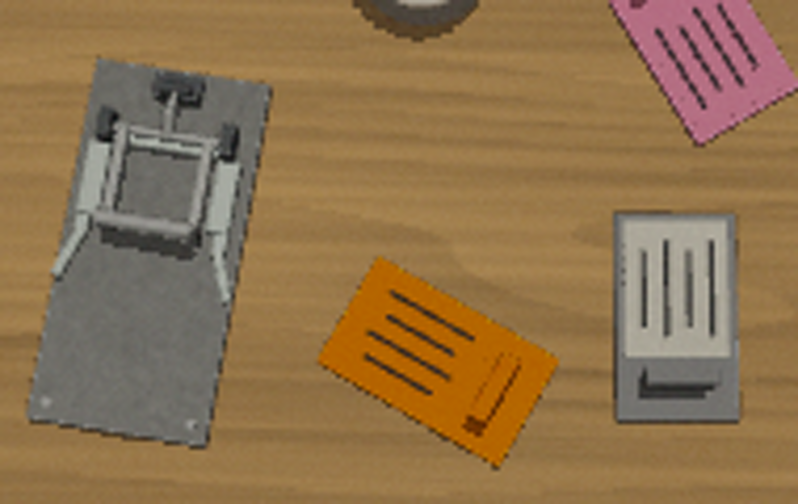

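The crop confirms the choice: the grey card's rib is at the tail, crop (680,382), full-frame (312,241). The dock rails open towards the image bottom, and the clip bar is at crop (147,223), full-frame (185,203). Dock yaw is about -7°, the plate is 0.112 x 0.2315 m (matches the sizes given), and the bar is near (0.61, 0.187). I'll turn the tool first, then travel.

Emit:
{"op": "step_arm", "data": {
  "commands": [
    [0,0,0,0,0,-0.262,-1],
    [0,0,0,0,0,-0.262,-1],
    [0,0,0,0,0,-0.262,-1],
    [0,0,0,0,0,-0.262,-1],
    [0,0,0,0,0,-0.262,-1],
    [0,0,0,0,0,-0.262,-1],
    [0,0,0,0,0,-0.262,-1],
    [0,0,0,0,0,-0.262,-1],
    [0.4,0.15,0,0,0,0,-1],
    [0.6,0.22,0,0,0,0,-1]
  ]
}}

```text
time: 1.1
position: [0.2388, -0.54, 0.2177]
eef_rot: [0.75, 0.662, -0.0, -0.0]
wrist_force: [1.1, 0.8, -1.0]
gripper_width: 0.0855
grasp_force: 0.0
```

Emit:
{"op": "step_arm", "data": {
  "commands": [
    [0.8,0.29,0,0,0,0,-1],
    [0.8,0.29,0,0,0,0,-1],
    [0.8,0.29,0,0,0,0,-1],
    [0.8,0.29,0,0,0,0,-1],
    [0.8,0.29,0,0,0,0,-1],
    [0.8,0.29,0,0,0,0,-1],
    [0.8,0.29,0,0,0,0,-1],
    [0.8,0.29,0,0,0,0,-1],
    [0.8,0.29,0,0,0,0,-1],
    [0.8,0.29,0,0,0,0,-1]
  ]
}}

```text
time: 2.1
position: [0.4327, -0.1579, 0.2184]
eef_rot: [0.748, 0.663, -0.0, -0.0]
wrist_force: [0.9, -0.5, -0.0]
gripper_width: 0.0852
grasp_force: 0.0
```

Emit:
{"op": "step_arm", "data": {
  "commands": [
    [0.8,0.29,0,0,0,0,-1],
    [0.8,0.29,0,0,0,0,-1],
    [0.8,0.29,0,0,0,0,-1],
    [0.8,0.29,0,0,0,0,-1],
    [0.8,0.29,0,0,0,0,-1],
    [0.8,0.29,0,0,0,0,-1],
    [0.8,0.29,0,0,0,0,-1],
    [0.8,0.29,0,0,0,0,-1],
    [0,0,0,0,0,0,-1],
    [0,0,0,0,0,0,-1]
  ]
}}

```text
time: 3.1
position: [0.5856, 0.1453, 0.2179]
eef_rot: [0.748, 0.664, -0.001, -0.0]
wrist_force: [0.1, -0.3, -1.1]
gripper_width: 0.0853
grasp_force: 0.0
```

Run:
```python
from h import *
s=sense();print(s['time'],s['position'],R.from_quat(s['eef_rot']).as_matrix().round(3).tolist(),s['joint_pos'].round(2))
cm=vision.camera_model('wrist');print(cm)
im=snap('wrist','w1.png')
print('bar top',ray('top',(185,203.1),0.046))
np.save('w1cm.npy',cm,allow_pickle=True)
```

```text
3.1 [0.58560081 0.14529263 0.21790394] [[0.118, 0.993, -0.001], [0.993, -0.118, -0.0], [-0.0, -0.001, -1.0]] [-0.08  0.68 -0.43  1.63  0.34  0.91 -0.75]
{'intrinsics': array([[304.0930945 ,   0.        , 260.24867858],
       [  0.        , 304.0930945 , 190.19933114],
       [  0.        ,   0.        ,   1.        ]]), 'extrinsics': array([[ 9.93015611e-01, -1.11850307e-01, -3.75433729e-02,
         5.94162940e-01],
       [-1.17982590e-01, -9.42267425e-01, -3.13388271e-01,
         2.25140422e-01],
       [-3.23322876e-04,  3.15628910e-01, -9.48882652e-01,
         3.73610194e-01],
       [ 0.00000000e+00,  0.00000000e+00,  0.00000000e+00,
         1.00000000e+00]])}
bar top [0.60982625 0.18280407 0.046     ]
```

View pics/w1.png

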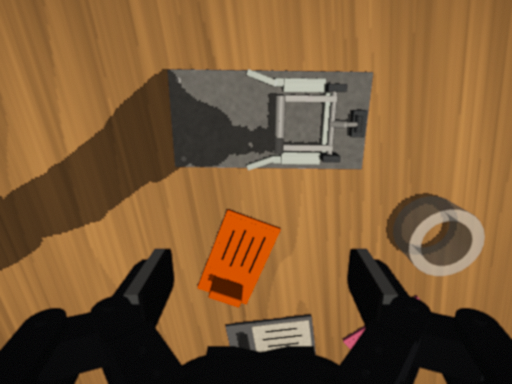

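Wrist view: dock corners at about (172,69), (373,72), (362,168), (175,167); clip bar near (280,122); rails ending (flare start) at (249,72) and (249,166). Now cast these.

Run:
```python
from h import *
cm=np.load('w1cm.npy',allow_pickle=True).item()
im=cv2.imread('pics/w1.png')
P=np.array([ray('wrist',p,.01,cm)[:2] for p in [(172,69),(373,72),(362,168),(175,167)]]);print(P.round(4).tolist(),P.mean(0))
for i in range(4): print(np.linalg.norm(P[i]-P[i-1]).round(4))
print('bar',ray('wrist',(280,122),.046,cm))
print(np.degrees([np.arctan2(*(P[1]-P[0])[::-1]),np.arctan2(*(P[2]-P[3])[::-1])]))
g=cv2.cvtColor(im,cv2.COLOR_BGR2GRAY)
for r in(110,122,135): print(g[r,268:292])
cv2.imwrite('pics/c2.png',cv2.resize(im[55:185,160:385],None,fx=3.5,fy=3.5,interpolation=cv2.INTER_CUBIC))
```

```text
[[0.499, 0.2578], [0.7211, 0.2282], [0.7075, 0.1189], [0.4793, 0.1472]] [0.60171821 0.18802746]
0.1123
0.224
0.1102
0.2299
bar [0.61088235 0.18988658 0.046     ]
[-7.57339305 -7.08608536]
[ 63  47  46  47  47  48  52  66  93 119 137 156 172 169 153 136 116 102
 100 102 104 105 105 104]
[ 57  44  46  47  47  46  50  71 102 125 141 159 170 164 147 127 108 100
 103 107 108 106 105 105]
[ 49  48  48  48  46  50  54  78 107 133 153 167 169 158 139 117  99  96
  99 102 103 106 108 107]
```

View pics/c2.png

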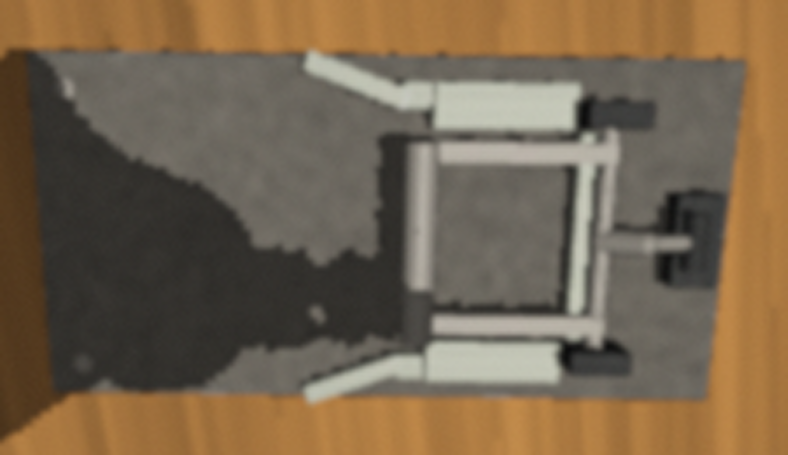

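Crop: bar spans crop (420,145)-(415,340), clear on both sides; the plate measures 0.224-0.230 x 0.111 m, yaw about -7.2°. Both views agree on the bar at (0.611,0.187). Moving above it, jaws half open, then down.

Emit:
{"op": "step_arm", "data": {
  "commands": [
    [0.3,0.13,0,0,0,0,0],
    [0.3,0.14,0.4,0,0,0,0],
    [0.29,0.14,0.6,0,0,0,0],
    [0,0,0.6,0,0,0,0],
    [0,0,0.5,0,0,0,0],
    [0,0,0.3,0,0,0,0],
    [0,0,0,0,0,0,0],
    [0,0,0,0,0,0,0]
  ]
}}

```text
time: 3.95
position: [0.6122, 0.1853, 0.0994]
eef_rot: [0.749, 0.663, 0.0, 0.0]
wrist_force: [-0.0, -0.5, -0.4]
gripper_width: 0.0428
grasp_force: 0.0
```

Run:
```python
from h import *
s=sense();print(s['time'],s['position'])
cm=vision.camera_model('wrist');np.save('w2cm.npy',cm,allow_pickle=True)
im=snap('wrist','w2.png')
T=np.linalg.inv(cm['extrinsics']);K=cm['intrinsics']
for p in [(.611,.187,.046),(0.606+.065*.992,.1875-.065*.125,.024)]:
    q=K@(T@np.r_[p,1])[:3];print(q[:2]/q[2])
```

```text
3.95 [0.61224568 0.18533427 0.09935412]
[259.45649746 202.17294894]
[334.11215507 192.888702  ]
```

View pics/w2.png

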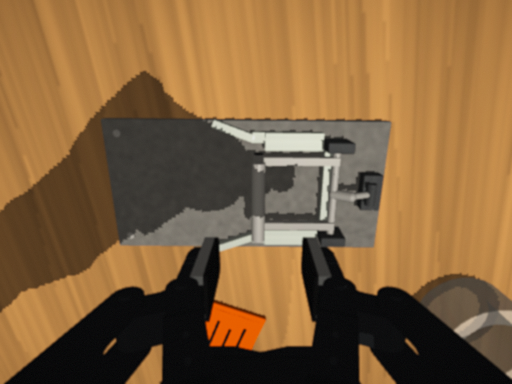

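Bar is at (259,200) against a predicted (259,202), and the hinge at (333,195) against (334,193): the pose holds. Descend and close.

Emit:
{"op": "step_arm", "data": {
  "commands": [
    [0.02,-0.02,0.3,0,0,0,0],
    [0,0,0.4,0,0,0,0],
    [0,0,0.31,0,0,0,0],
    [0,0,0,0,0,0,0],
    [0,0,0,0,0,0,0.5],
    [0,0,0,0,0,0,1],
    [0,0,0,0,0,0,1],
    [0,0,0,0,0,0,1],
    [0,0,0,0,0,0,1]
  ],
  "squeeze": 60
}}

```text
time: 4.9
position: [0.6111, 0.1872, 0.0485]
eef_rot: [0.748, 0.663, 0.0, 0.0]
wrist_force: [-0.2, 0.2, 0.4]
gripper_width: 0.0001
grasp_force: 0.0
```

Run:
```python
import numpy as np
a0=np.arctan2(22,-60);r=np.hypot(60,22)
th=np.r_[0:1.0:21j]
x=r*np.cos(a0-th);z=r*np.sin(a0-th)
print(np.c_[th[1:],np.diff(x)/50,-np.diff(z)/50,x[1:]+65,z[1:]+24].round(3))
from plant import sense
print(sense())
```

```text
[[ 5.0000e-02  2.3000e-02 -5.9000e-02  6.1750e+00  4.8971e+01]
 [ 1.0000e-01  2.6000e-02 -5.8000e-02  7.4960e+00  5.1880e+01]
 [ 1.5000e-01  2.9000e-02 -5.7000e-02  8.9610e+00  5.4719e+01]
 [ 2.0000e-01  3.2000e-02 -5.5000e-02  1.0567e+01  5.7482e+01]
 [ 2.5000e-01  3.5000e-02 -5.4000e-02  1.2308e+01  6.0160e+01]
 [ 3.0000e-01  3.7000e-02 -5.2000e-02  1.4181e+01  6.2749e+01]
 [ 3.5000e-01  4.0000e-02 -5.0000e-02  1.6181e+01  6.5240e+01]
 [ 4.0000e-01  4.2000e-02 -4.8000e-02  1.8304e+01  6.7628e+01]
 [ 4.5000e-01  4.5000e-02 -4.6000e-02  2.0542e+01  6.9908e+01]
 [ 5.0000e-01  4.7000e-02 -4.3000e-02  2.2892e+01  7.2072e+01]
 [ 5.5000e-01  4.9000e-02 -4.1000e-02  2.5348e+01  7.4117e+01]
 [ 6.0000e-01  5.1000e-02 -3.8000e-02  2.7902e+01  7.6036e+01]
 [ 6.5000e-01  5.3000e-02 -3.6000e-02  3.0549e+01  7.7825e+01]
 [ 7.0000e-01  5.5000e-02 -3.3000e-02  3.3282e+01  7.9480e+01]
 [ 7.5000e-01  5.6000e-02 -3.0000e-02  3.6095e+01  8.0995e+01]
 [ 8.0000e-01  5.8000e-02 -2.7000e-02  3.8979e+01  8.2369e+01]
 [ 8.5000e-01  5.9000e-02 -2.5000e-02  4.1929e+01  8.3596e+01]
 [ 9.0000e-01  6.0000e-02 -2.
[... 178 characters left out ...]
int_pos': array([-0.19244504,  0.94313425, -0.32953606,  1.63231328,  0.45291867,
        0.64198565, -0.88271134]), 'qd': array([ 0.00058342,  0.0038141 ,  0.00152542,  0.00222596,  0.00123163,
       -0.00064876, -0.0010578 ]), 'effort': array([-9.45707172e-03, -5.92278814e+01, -3.83135498e+00, -1.10721356e+01,
        8.05498450e-03, -2.94066740e-03,  1.72929931e-04]), 'position': array([0.61114198, 0.18717937, 0.04851393]), 'eef_rot': array([7.48437223e-01, 6.63205531e-01, 3.42884829e-04, 1.73071241e-04]), 'wrist_force': array([-0.24915854,  0.20668127,  0.43787502]), 'ft_torque': array([-0.02521791,  0.00942708,  0.02609598]), 'grasp_force': 0.0, 'gripper_width': 0.00013404101036162844}
```

The jaws closed on nothing (width 0), so look.

Run:
```python
from h import *
a=snap('wrist','w3.png');b=snap('scene','s3.png');c=snap('top','t3.png')
w=a[150:384,150:380]; w=cv2.resize(w,None,fx=1.7,fy=1.7,interpolation=cv2.INTER_CUBIC)
s=b[150:250,250:380]; s=cv2.resize(s,(400,308),interpolation=cv2.INTER_CUBIC)
o=np.zeros((400,800,3),np.uint8);o[:w.shape[0],:w.shape[1]]=w;o[:308,400:]=s
cv2.imwrite('pics/c3.png',o[...,::-1])
```

```text
(no output)
```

View pics/c3.png

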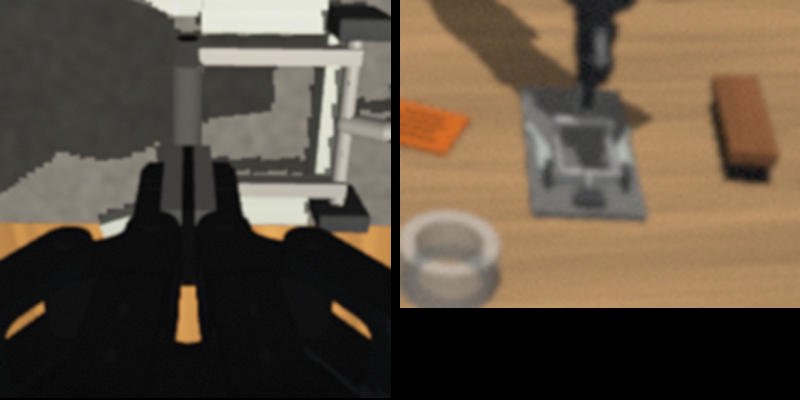

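The wrist crop shows the shut fingers in line with the bar (column ok), seemingly lying above or beside it. Projecting the points shows where the pads really are.

Run:
```python
from h import *
cm=vision.camera_model('wrist');s=sense();M=R.from_quat(s['eef_rot']).as_matrix()
T=np.linalg.inv(cm['extrinsics']);K=cm['intrinsics']
pr=lambda p:(lambda q:(q[:2]/q[2]).round(1))(K@(T@np.r_[p,1])[:3])
f=lambda uv:((uv-150)*1.7).round(0)
for n,p in dict(tip=s['position']+M@[0,0,.022],tip_px=s['position']+M@[.011,0,.022],tip_nx=s['position']+M@[-.011,0,.022],tcp=s['position'],bar=[.611,.187,.046],barL=[.611+.003,.187+.024,.046],barR=[.611-.003,.187-.024,.046]).items(): print(n,pr(p),f(pr(p)))
print(cm['extrinsics'][:3,3])
# bar ends across views: arms' inner ends in w1 and t images
w1=np.load('w1cm.npy',allow_pickle=True).item()
for z in(.03,.046,.06): print(z,ray('wrist',(280,122),z,w1)[:2],ray('wrist',(259,200),z,np.load('w2cm.npy',allow_pickle=True).item())[:2],ray('top',(185,203.1),z)[:2])
```

```text
tip [261.7 221.7] [190. 122.]
tip_px [261.7 205.6] [190.  95.]
tip_nx [261.6 237.2] [190. 148.]
tcp [261.9 237.6] [190. 149.]
bar [262.  236.1] [190. 146.]
barL [262.3 196.5] [191.  79.]
barR [261.8 272.3] [190. 208.]
[0.61947319 0.26688541 0.20396519]
0.03 [0.6116989  0.18816483] [0.61011872 0.18288258] [0.61246014 0.18553139]
0.046 [0.61088235 0.18988658] [0.61087559 0.18872711] [0.60982625 0.18280407]
0.06 [0.61016787 0.19139311] [0.61153785 0.19384108] [0.6075216  0.18041767]
```

Run:
```python
from h import *
for z in(.02,.03,.04,.05,.06,.07,.08): print(z,ray('scene',(311.1,184),z).round(4), ray('top',(185,203),z).round(4)[:2])
s=cv2.imread('pics/s3.png')[150:230,270:345]; t=cv2.imread('pics/t3.png')[150:250,140:230]
w=cv2.imread('pics/w3.png')[180:310,200:320]
o=np.zeros((560,800,3),np.uint8)
f=lambda a,h:cv2.resize(a,(int(a.shape[1]*h/a.shape[0]),h),interpolation=cv2.INTER_CUBIC)
for a,(x,y,h) in((s,(0,0,280)),(t,(0,285,275)),(w,(280,0,550))):
    q=f(a,h);q=q[:,:800-x];o[y:y+h,x:x+q.shape[1]]=q
o=np.clip(255*(o/255.)**.55,0,255).astype(np.uint8)
cv2.imwrite('pics/c4.png',o)
```

```text
0.02 [0.5442 0.2111 0.02  ] [0.6144 0.1873]
0.03 [0.5596 0.2065 0.03  ] [0.6127 0.1855]
0.04 [0.5749 0.2018 0.04  ] [0.6111 0.1838]
0.05 [0.5902 0.1972 0.05  ] [0.6094 0.1821]
0.06 [0.6056 0.1925 0.06  ] [0.6078 0.1804]
0.07 [0.6209 0.1879 0.07  ] [0.6061 0.1787]
0.08 [0.6363 0.1832 0.08  ] [0.6045 0.177 ]
```

View pics/c4.png

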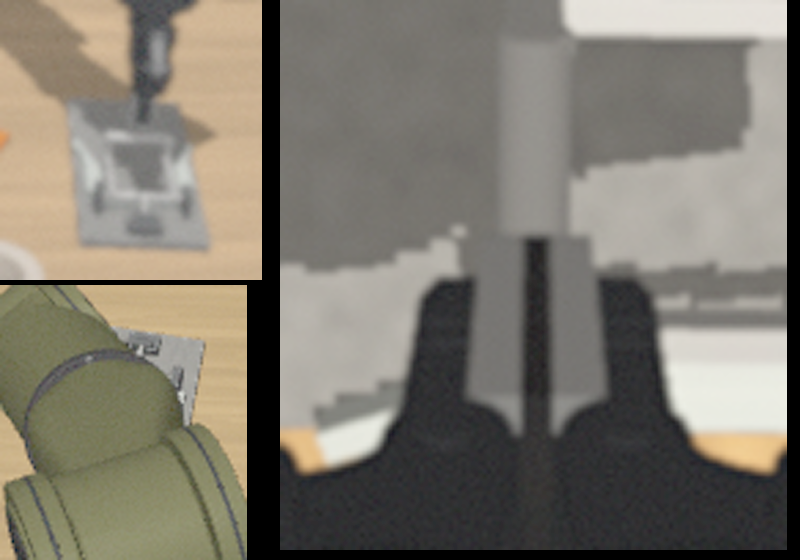

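The enlarged view shows the shut pads (tip edge at (530,235)) standing above the bar, which continues below them at (535,130). The scene ray puts the tip at z≈0.063 rather than 0.027, so the real fingertips stand about 35 mm further back than stated. I'll reopen and descend in small steps with the force watched.

Emit:
{"op": "step_arm", "data": {
  "commands": [
    [0,0,0,0,0,0,0],
    [0,0,0,0,0,0,0],
    [0,0,0,0,0,0,0],
    [0,0,0.1,0,0,0,0],
    [0,0,0.1,0,0,0,0],
    [0,0,0.08,0,0,0,0],
    [0,0,0,0,0,0,0]
  ]
}}

```text
time: 5.75
position: [0.6102, 0.1868, 0.0331]
eef_rot: [0.748, 0.663, -0.001, -0.0]
wrist_force: [-0.2, -0.3, -0.8]
gripper_width: 0.0424
grasp_force: 0.0
```

Emit:
{"op": "step_arm", "data": {
  "commands": [
    [0,0,0.1,0,0,0,0],
    [0,0,0.1,0,0,0,0],
    [0,0,0,0,0,0,0]
  ]
}}

```text
time: 6.05
position: [0.6103, 0.1869, 0.0232]
eef_rot: [0.748, 0.663, -0.001, -0.0]
wrist_force: [-0.6, 0.2, 0.1]
gripper_width: 0.0429
grasp_force: 0.0
```

No force at TCP z=0.023, where the stated tips would be inside the plate: the offset is confirmed. Go 13 mm further, then close.

Emit:
{"op": "step_arm", "data": {
  "commands": [
    [0,0,0.1,0,0,0,0],
    [0,0,0.1,0,0,0,0],
    [0,0,0.06,0,0,0,0],
    [0,0,0,0,0,0,0.4],
    [0,0,0,0,0,0,0.7],
    [0,0,0,0,0,0,1],
    [0,0,0,0,0,0,1],
    [0,0,0,0,0,0,1]
  ]
}}

```text
time: 6.85
position: [0.6106, 0.1872, 0.0112]
eef_rot: [0.748, 0.663, -0.0, -0.0]
wrist_force: [-1.3, 0.5, 1.9]
gripper_width: 0.0081
grasp_force: 58.4
```

Run:
```python
from h import *
s=sense();print(s['gripper_width'],s['position'],s['wrist_force'],s['grasp_force'])
w=snap('wrist','w5.png')[180:330,190:330];b=snap('scene','s5.png')[150:230,270:345]
o=np.zeros((400,780,3),np.uint8)
o[:]=0;o[:400,:373]=cv2.resize(w,(373,400),interpolation=cv2.INTER_CUBIC);o[:400,380:755]=cv2.resize(b,(375,400),interpolation=cv2.INTER_CUBIC)
cv2.imwrite('pics/c5.png',np.clip(255*(o/255.)**.55,0,255).astype(np.uint8)[...,::-1])
```

```text
0.008138540714992641 [0.61060883 0.18715356 0.01123238] [-1.27336984  0.53063605  1.9226997 ] 58.39272737503052
```

Gripped at 58 N. Now lift along the arc, first 0.3 rad.

Emit:
{"op": "step_arm", "data": {
  "commands": [
    [0,0.023,-0.059,0,0,0,1],
    [0,0.026,-0.058,0,0,0,1],
    [0,0.029,-0.057,0,0,0,1],
    [0,0.032,-0.055,0,0,0,1],
    [0,0.035,-0.054,0,0,0,1],
    [0,0.037,-0.052,0,0,0,1]
  ]
}}

```text
time: 7.55
position: [0.6188, 0.186, 0.028]
eef_rot: [0.748, 0.663, -0.001, -0.001]
wrist_force: [-4.7, 0.7, -6.0]
gripper_width: 0.0079
grasp_force: 58.2
```

Emit:
{"op": "step_arm", "data": {
  "commands": [
    [0,0.04,-0.05,0,0,0,1],
    [0,0.042,-0.048,0,0,0,1],
    [0,0.045,-0.046,0,0,0,1],
    [0,0.047,-0.043,0,0,0,1],
    [0,0.049,-0.041,0,0,0,1],
    [0,0.051,-0.038,0,0,0,1],
    [0,0.053,-0.036,0,0,0,1]
  ]
}}

```text
time: 8.25
position: [0.6346, 0.1839, 0.0447]
eef_rot: [0.748, 0.663, -0.001, -0.0]
wrist_force: [-8.4, 0.5, 3.4]
gripper_width: 0.0083
grasp_force: 58.4
```

Emit:
{"op": "step_arm", "data": {
  "commands": [
    [0,0.055,-0.033,0,0,0,1],
    [0,0.056,-0.03,0,0,0,1],
    [0,0.058,-0.027,0,0,0,1],
    [0,0.059,-0.025,0,0,0,1],
    [0,0.06,-0.022,0,0,0,1],
    [0,0.061,-0.019,0,0,0,1],
    [0,0.05,-0.012,0,0,0,1],
    [0,0,0,0,0,0,1]
  ]
}}

```text
time: 9.05
position: [0.6565, 0.1812, 0.0537]
eef_rot: [0.749, 0.663, 0.0, 0.001]
wrist_force: [-6.4, -1.0, 9.1]
gripper_width: 0.0079
grasp_force: 61.4
```

Displacement matches the arc (46 mm along, 42 mm up). Release and rise, then check from the scene camera and wrist.

Emit:
{"op": "step_arm", "data": {
  "commands": [
    [0,0,0,0,0,0,0.5],
    [0,0,0,0,0,0,0.1],
    [0,0,0,0,0,0,0],
    [0,0,0,0,0,0,0],
    [0,0,-0.3,0,0,0,0],
    [0,0,-0.6,0,0,0,0],
    [0,0,-0.6,0,0,0,0],
    [0,0,-0.6,0,0,0,0],
    [0,0,0,0,0,0,0]
  ]
}}

```text
time: 9.95
position: [0.6594, 0.1834, 0.1625]
eef_rot: [0.749, 0.663, 0.005, 0.002]
wrist_force: [0.2, -0.1, 0.5]
gripper_width: 0.0423
grasp_force: 0.0
```

Run:
```python
from h import *
s=sense();print(s['time'],s['position'],s['wrist_force'])
cm=vision.camera_model('wrist');np.save('w6cm.npy',cm,allow_pickle=True)
w=snap('wrist','w6.png');b=snap('scene','s6.png')[150:230,270:345]
o=np.zeros((384,800,3),np.uint8)
o[:,:430]=w[:,41:471];o[:360,440:777]=cv2.resize(b,(337,360),interpolation=cv2.INTER_CUBIC)
cv2.imwrite('pics/c6.png',np.clip(255*(o/255.)**.7,0,255).astype(np.uint8)[...,::-1])
```

```text
9.95 [0.65935341 0.18338878 0.16252143] [ 0.15150316 -0.11094896  0.46294457]
```

View pics/c6.png

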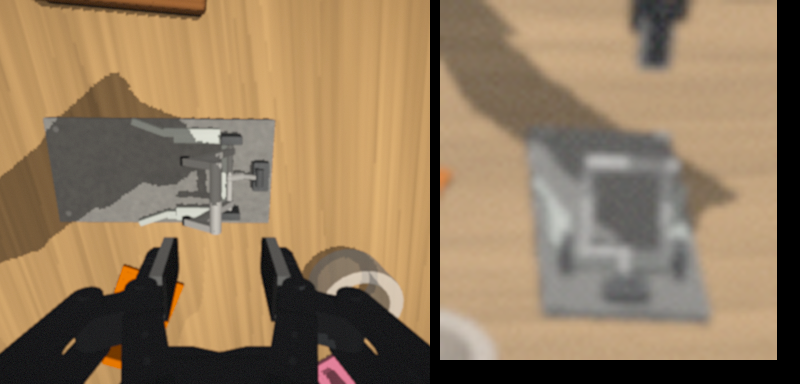

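The picture shows the clip standing up by itself: bar at about (256,200) in the full wrist frame, well towards the hinge, plate clear below. Next, over to the card, and align the tool with it.

Emit:
{"op": "step_arm", "data": {
  "commands": [
    [-0.5,-0.1,-0.3,0,0,0,0],
    [-0.8,-0.22,-0.3,0,0,0,0],
    [-0.8,-0.22,-0.1,0,0,0,0],
    [-0.8,-0.22,0,0,0,0,0],
    [-0.8,-0.22,0,0,0,0,0],
    [-0.8,-0.22,0,0,0,0,0],
    [-0.8,-0.2,0,0,0,0,0],
    [-0.59,-0.1,0,0,0,-0.243,0],
    [0,0,0,0,0,0,0],
    [0,0,0,0,0,0,0]
  ]
}}

```text
time: 11.05
position: [0.5454, -0.1023, 0.1907]
eef_rot: [0.706, 0.709, -0.0, -0.001]
wrist_force: [0.0, 0.3, -0.2]
gripper_width: 0.0427
grasp_force: 0.0
```

```bash
cat > m.py <<'E'
from h import *
s=sense();M=R.from_quat(s['eef_rot']).as_matrix();print(s['time'],s['position'].round(4),M.round(4).tolist())
cm=vision.camera_model('wrist');im=snap('wrist','m_%d.png'%(s['time']*100))
hsv=cv2.cvtColor(im,cv2.COLOR_RGB2HSV)
m=((hsv[...,1]<70)&(hsv[...,2]>70)).astype(np.uint8)*255
m=cv2.morphologyEx(m,cv2.MORPH_OPEN,np.ones((3,3)))
cs,_=cv2.findContours(m,cv2.RETR_EXTERNAL,cv2.CHAIN_APPROX_NONE)
for k in cs:
    if cv2.contourArea(k)<1500: continue
    h=cv2.convexHull(k); q=cv2.approxPolyDP(h,.03*cv2.arcLength(h,True),True)[:,0]
    P=np.array([ray('wrist',p,.006,cm)[:2] for p in q]);
    print(cv2.boundingRect(k),q.tolist(),P.round(4).tolist(),P.mean(0).round(4),[np.linalg.norm(P[i]-P[i-1]).round(4) for i in range(len(P))])
E
python3 m.py; python3 -c "
from h import *
print(ray('top',(150+680/4.2,150+378/4.2),.042))"
```

```text
11.05 [ 0.5454 -0.1023  0.1907] [[-0.0041, 1.0, -0.0014], [1.0, 0.0041, 0.0006], [0.0006, -0.0014, -1.0]]
(224, 161, 112, 63) [[335, 162], [331, 221], [228, 222], [224, 164]] [[0.6297, -0.1006], [0.6309, -0.1742], [0.5051, -0.176], [0.5027, -0.1035]] [ 0.5671 -0.1386] [np.float64(0.1271), np.float64(0.0736), np.float64(0.1258), np.float64(0.0726)]
[ 0.52566246 -0.14007919  0.042     ]
```

Card centre is (0.567,-0.139), size 0.127 x 0.074 (as given), yaw ≈1°, so the rib is at (0.527,-0.140); the top view says (0.526,-0.140). Reaching with the corrected tip offset.

Emit:
{"op": "step_arm", "data": {
  "commands": [
    [-0.37,-0.18,0.2,0,0,-0.025,0],
    [-0.37,-0.19,0.5,0,0,0,0],
    [0,0,0.7,0,0,0,0],
    [0,0,0.7,0,0,0,0],
    [0,0,0.6,0,0,0,0],
    [0,0,0.4,0,0,0,0],
    [0,0,0.25,0,0,0,0],
    [0,0,0,0,0,0,0],
    [0,0,0,0,0,0,0]
  ]
}}

```text
time: 12.0
position: [0.5288, -0.1381, 0.0243]
eef_rot: [0.7, 0.714, 0.0, 0.0]
wrist_force: [0.2, 0.4, 0.2]
gripper_width: 0.0427
grasp_force: 0.0
```

```bash
python3 -c "
from h import *
s=sense();print(s['position'],s['wrist_force'],s['gripper_width'])"
```

```text
[ 0.5288356  -0.13805477  0.02431981] [0.15450083 0.36411113 0.18510586] 0.042664383211332764
```

Emit:
{"op": "step_arm", "data": {
  "commands": [
    [-0.03,-0.04,0.15,0,0,0,0],
    [0,0,0.15,0,0,0,0],
    [0,0,0.14,0,0,0,0],
    [0,0,0,0,0,0,0],
    [0,0,0,0,0,0,0.4],
    [0,0,0,0,0,0,0.6],
    [0,0,0,0,0,0,1],
    [0,0,0,0,0,0,1],
    [0,0,0,0,0,0,1]
  ],
  "squeeze": 40
}}

```text
time: 12.9
position: [0.5264, -0.1405, 0.0022]
eef_rot: [0.7, 0.714, 0.0, 0.0]
wrist_force: [0.2, 0.1, 2.7]
gripper_width: 0.0111
grasp_force: 39.6
```

Gripped (width 11 mm on the 12 mm rib, same bias as on the bar). Lift, turn to the dock's yaw, and carry to in front of the mouth.

Emit:
{"op": "step_arm", "data": {
  "commands": [
    [0,0,-0.2,0,0,0,1],
    [0,0,-0.5,0,0,0,1],
    [0,0,-0.6,0,0,0,1],
    [0,0,-0.5,0,0,0,1],
    [0,0,-0.2,0,0,0.138,1],
    [0,0,0,0,0,0.139,1],
    [0,0,0,0,0,0,1]
  ]
}}

```text
time: 13.6
position: [0.526, -0.1407, 0.1028]
eef_rot: [0.75, 0.661, 0.0, 0.0]
wrist_force: [0.7, 0.8, -1.6]
gripper_width: 0.0111
grasp_force: 39.3
```

Emit:
{"op": "step_arm", "data": {
  "commands": [
    [0.4,-0.1,0,0,0,0,1],
    [0.7,-0.22,0,0,0,0,1],
    [0.8,-0.25,0,0,0,0,1],
    [0.8,-0.25,0,0,0,0,1],
    [0.8,-0.25,0,0,0,0,1],
    [0.8,-0.27,0,0,0,0,1],
    [0.8,-0.27,0,0,0,0,1],
    [0.8,-0.27,0,0,0,0,1],
    [0.6,-0.2,0,0,0,0,1],
    [0.2,-0.06,0,0,0,0,1]
  ]
}}

```text
time: 14.6
position: [0.4603, 0.2103, 0.1019]
eef_rot: [0.747, 0.665, 0.001, -0.001]
wrist_force: [0.1, 0.4, -1.0]
gripper_width: 0.0112
grasp_force: 39.2
```

Emit:
{"op": "step_arm", "data": {
  "commands": [
    [0,0,0,0,0,0,1],
    [0,0,0,0,0,0,1]
  ]
}}

```text
time: 14.8
position: [0.4618, 0.2031, 0.1016]
eef_rot: [0.75, 0.661, -0.001, 0.001]
wrist_force: [0.2, -0.7, -1.2]
gripper_width: 0.0116
grasp_force: 39.2
```

Run:
```python
from h import *
s=sense();M=R.from_quat(s['eef_rot']).as_matrix();print(s['time'],s['position'].round(4),M.round(4).tolist(),s['wrist_force'],s['gripper_width'])
cm=vision.camera_model('wrist');np.save('w7cm.npy',cm,allow_pickle=True);im=snap('wrist','w7.png')
p=s['position'];T=np.linalg.inv(cm['extrinsics']);K=cm['intrinsics']
pr=lambda p:(lambda q:(q[:2]/q[2]).round(1))(K@(T@np.r_[p,1])[:3])
# expected card top corners: underside height = z-0.002
for x,y in((105,38),(105,-38),(-25,38)): print('card',pr(p+M@[y*1e-3,x*1e-3,0]+np.array([0,0,-.002+.006])))
c,sn=np.cos(-.1257),np.sin(-.1257)
for x,y in((-120,56),(110,56),(110,-56),(-120,-56)): print('dock',pr([.606+(c*x-sn*y)/1e3,.1875+(sn*x+c*y)/1e3,.01]))
cv2.imwrite('pics/w7b.png',cv2.resize(im,(800,600),interpolation=cv2.INTER_CUBIC)[...,::-1])
```

```text
14.8 [0.4618 0.2031 0.1016] [[0.1259, 0.992, -0.0007], [0.992, -0.1259, -0.0023], [-0.0024, -0.0004, -1.0]] [ 0.24026107 -0.69886196 -1.19125698] 0.011599369365053215
card [465.  175.2]
card [437.9 298.1]
card [213.8 175.2]
dock [292.8 117.6]
dock [582.5 117.5]
dock [541.2 243.4]
dock [288.7 243.6]
```

View pics/w7b.png

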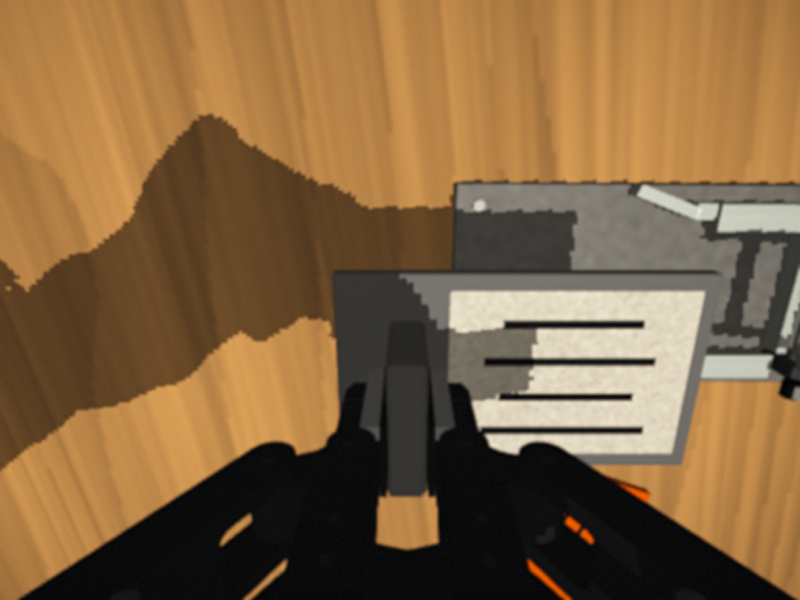

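The card in hand is where predicted: corner (213,174) against (214,175), and dock corner (292,118) against (293,118). Shift 2 mm along dock y, then lower to the plate.

Emit:
{"op": "step_arm", "data": {
  "commands": [
    [0.04,0,0.3,0,0,0,1],
    [0,0,0.4,0,0,0,1],
    [0,0,0.4,0,0,0,1],
    [0,0,0.3,0,0,0,1],
    [0,0,0.2,0,0,0,1],
    [0,0,0.08,0,0,0,1],
    [0,0,0,0,0,0,1],
    [0,0,0,0,0,0,1]
  ]
}}

```text
time: 15.65
position: [0.4625, 0.207, 0.0183]
eef_rot: [0.75, 0.661, 0.0, 0.0]
wrist_force: [-0.5, 0.5, -0.2]
gripper_width: 0.0115
grasp_force: 39.2
```

```bash
cat > st.py <<'E'
from h import *
s=sense();M=R.from_quat(s['eef_rot']).as_matrix();d=s['position']-[.606,.1875,0];c,sn=np.cos(-.1257),np.sin(-.1257)
print('t',round(s['time'],2),'dock xy mm',(1e3*np.array([c*d[0]+sn*d[1],-sn*d[0]+c*d[1]])).round(1),'z',(1e3*d[2]).round(1),'yaw',np.degrees(np.arctan2(M[1,1],M[0,1])).round(2),'tilt',M[:2,2].round(4),'F dock',(np.array([c*s['wrist_force'][0]+sn*s['wrist_force'][1],-sn*s['wrist_force'][0]+c*s['wrist_force'][1],s['wrist_force'][2]])).round(1),s['gripper_width'].round(4))
E
python3 st.py
```

```text
Traceback (most recent call last):
  File "st.py", line 3, in <module>
    print('t',round(s['time'],2),'dock xy mm',(1e3*np.array([c*d[0]+sn*d[1],-sn*d[0]+c*d[1]])).round(1),'z',(1e3*d[2]).round(1),'yaw',np.degrees(np.arctan2(M[1,1],M[0,1])).round(2),'tilt',M[:2,2].round(4),'F dock',(np.array([c*s['wrist_force'][0]+sn*s['wrist_force'][1],-sn*s['wrist_force'][0]+c*s['wrist_force'][1],s['wrist_force'][2]])).round(1),s['gripper_width'].round(4))
                                                                                                                                                                                                                                                                                                                                                            ^^^^^^^^^^^^^^^^^^^^^^^^
AttributeError: 'float' object has no attribute 'round'
```

Emit:
{"op": "step_arm", "data": {
  "commands": [
    [-0.03,0,0.04,0,0,0,1],
    [0,0,0.04,0,0,0,1],
    [0,0,0,0,0,0,1],
    [0,0,0,0,0,0,1]
  ]
}}

```text
time: 16.05
position: [0.4619, 0.2058, 0.0139]
eef_rot: [0.75, 0.662, 0.0, 0.0]
wrist_force: [0.3, 0.9, -0.4]
gripper_width: 0.0114
grasp_force: 39.2
```

```bash
sed -i "s/s\['gripper_width'\].round(4)/round(s['gripper_width'],4)/" st.py && python3 st.py
```

```text
t 16.05 dock xy mm [-1.453e+02  1.000e-01] z 13.9 yaw -7.17 tilt [0.0002 0.    ] F dock [ 0.1  1.  -0.4] 0.0114
```

Emit:
{"op": "step_arm", "data": {
  "commands": [
    [0,0,0.02,0,0,0,1],
    [0,0,0,0,0,0,1]
  ]
}}

```text
time: 16.25
position: [0.4618, 0.2058, 0.0128]
eef_rot: [0.75, 0.662, -0.0, 0.0]
wrist_force: [-0.5, -0.5, -1.9]
gripper_width: 0.0114
grasp_force: 39.2
```

Emit:
{"op": "step_arm", "data": {
  "commands": [
    [0,0,0.01,0,0,0,1],
    [0,0,0,0,0,0,1]
  ]
}}

```text
time: 16.45
position: [0.4618, 0.2058, 0.0123]
eef_rot: [0.75, 0.661, -0.0, 0.0]
wrist_force: [-0.4, -0.1, -0.8]
gripper_width: 0.0113
grasp_force: 39.2
```

Free of the plate by a fraction of a millimetre. Slide in.

Emit:
{"op": "step_arm", "data": {
  "commands": [
    [0,0.06,0,0,0,0,1],
    [0,0.08,0,0,0,0,1],
    [0,0.08,0,0,0,0,1],
    [0,0.08,0,0,0,0,1],
    [0,0.08,0,0,0,0,1],
    [0,0.08,0,0,0,0,1],
    [0,0.08,0,0,0,0,1],
    [0,0.08,0,0,0,0,1],
    [0,0.08,0,0,0,0,1],
    [0,0,0,0,0,0,1]
  ]
}}

```text
time: 17.45
position: [0.4974, 0.2012, 0.0123]
eef_rot: [0.75, 0.661, 0.0, 0.0]
wrist_force: [-0.6, 0.3, -0.6]
gripper_width: 0.0112
grasp_force: 39.2
```

```bash
python3 st.py
```

```text
t 17.45 dock xy mm [-109.5    0. ] z 12.3 yaw -7.22 tilt [0.0008 0.0002] F dock [-0.7  0.2 -0.6] 0.0112
```

Emit:
{"op": "step_arm", "data": {
  "commands": [
    [0,0.06,0,0,0,0,1],
    [0,0.06,0,0,0,0,1],
    [0,0.06,0,0,0,0,1],
    [0,0.06,0,0,0,0,1],
    [0,0,0,0,0,0,1]
  ]
}}

```text
time: 17.95
position: [0.5091, 0.1997, 0.0123]
eef_rot: [0.75, 0.661, 0.0, 0.0]
wrist_force: [-0.1, 1.2, -1.5]
gripper_width: 0.0111
grasp_force: 39.2
```

Emit:
{"op": "step_arm", "data": {
  "commands": [
    [0,0.06,0,0,0,0,1],
    [0,0.06,0,0,0,0,1],
    [0,0.06,0,0,0,0,1],
    [0,0,0,0,0,0,1]
  ]
}}

```text
time: 18.35
position: [0.5181, 0.1986, 0.0123]
eef_rot: [0.75, 0.661, 0.0, 0.0]
wrist_force: [-1.0, -0.6, -1.9]
gripper_width: 0.011
grasp_force: 39.2
```

```bash
python3 st.py
```

```text
t 18.35 dock xy mm [-88.6  -0. ] z 12.3 yaw -7.22 tilt [0.0007 0.0001] F dock [-0.9 -0.7 -1.9] 0.011
```

Under the lips at x≈16 with no contact force. On to about 37 mm, then slowly to the stop.

Emit:
{"op": "step_arm", "data": {
  "commands": [
    [0,0.06,0,0,0,0,1],
    [0,0.06,0,0,0,0,1],
    [0,0.06,0,0,0,0,1],
    [0,0.06,0,0,0,0,1],
    [0,0.06,0,0,0,0,1],
    [0,0.06,0,0,0,0,1],
    [0,0.04,0,0,0,0,1],
    [0,0,0,0,0,0,1]
  ]
}}

```text
time: 19.15
position: [0.5376, 0.1961, 0.0123]
eef_rot: [0.75, 0.661, 0.0, 0.0]
wrist_force: [0.2, 0.3, -1.3]
gripper_width: 0.0118
grasp_force: 39.2
```

Emit:
{"op": "step_arm", "data": {
  "commands": [
    [0,0.02,0,0,0,0,1],
    [0,0.02,0,0,0,0,1],
    [0,0.02,0,0,0,0,1],
    [0,0,0,0,0,0,1]
  ]
}}

```text
time: 19.55
position: [0.5404, 0.1959, 0.0123]
eef_rot: [0.75, 0.661, 0.0, 0.0]
wrist_force: [-0.0, 0.2, -1.4]
gripper_width: 0.0114
grasp_force: 39.2
```

Emit:
{"op": "step_arm", "data": {
  "commands": [
    [0,0.02,0,0,0,0,1],
    [0,0.02,0,0,0,0,1],
    [0,0.02,0,0,0,0,1],
    [0,0,0,0,0,0,1]
  ]
}}

```text
time: 19.95
position: [0.5434, 0.1955, 0.0123]
eef_rot: [0.75, 0.661, 0.0, 0.0]
wrist_force: [-0.4, -0.0, -0.1]
gripper_width: 0.0112
grasp_force: 39.2
```

```bash
python3 st.py
```

```text
t 19.95 dock xy mm [-63.1   0.1] z 12.3 yaw -7.19 tilt [ 0.0003 -0.    ] F dock [-0.4 -0.1 -0.1] 0.0112
```

Tip at about 42 mm. Continue in 1 mm rows, three at a time.

Emit:
{"op": "step_arm", "data": {
  "commands": [
    [0,0.02,0,0,0,0,1],
    [0,0.02,0,0,0,0,1],
    [0,0.02,0,0,0,0,1],
    [0,0,0,0,0,0,1]
  ]
}}

```text
time: 20.35
position: [0.5464, 0.1951, 0.0123]
eef_rot: [0.75, 0.661, 0.0, 0.0]
wrist_force: [0.1, -0.2, -0.7]
gripper_width: 0.0111
grasp_force: 39.2
```

Emit:
{"op": "step_arm", "data": {
  "commands": [
    [0,0.02,0,0,0,0,1],
    [0,0.02,0,0,0,0,1],
    [0,0,0,0,0,0,1]
  ]
}}

```text
time: 20.65
position: [0.5484, 0.1948, 0.0123]
eef_rot: [0.75, 0.661, 0.0, 0.0]
wrist_force: [0.3, -0.0, -0.6]
gripper_width: 0.0111
grasp_force: 39.2
```

```bash
python3 st.py
```

```text
t 20.65 dock xy mm [-58.1   0. ] z 12.3 yaw -7.18 tilt [ 0.0002 -0.0001] F dock [ 0.3  0.  -0.6] 0.0111
```

Emit:
{"op": "step_arm", "data": {
  "commands": [
    [0,0.02,0,0,0,0,1],
    [0,0.02,0,0,0,0,1],
    [0,0,0,0,0,0,1]
  ]
}}

```text
time: 20.95
position: [0.5504, 0.1946, 0.0123]
eef_rot: [0.75, 0.661, 0.0, 0.0]
wrist_force: [-0.6, -0.6, -1.0]
gripper_width: 0.0113
grasp_force: 39.2
```

Emit:
{"op": "step_arm", "data": {
  "commands": [
    [0,0.02,0,0,0,0,1],
    [0,0.02,0,0,0,0,1],
    [0,0,0,0,0,0,1]
  ]
}}

```text
time: 21.25
position: [0.5524, 0.1943, 0.0123]
eef_rot: [0.75, 0.661, 0.0, 0.0]
wrist_force: [0.9, -1.1, -0.3]
gripper_width: 0.0113
grasp_force: 39.2
```

Emit:
{"op": "step_arm", "data": {
  "commands": [
    [0,0.02,0,0,0,0,1],
    [0,0.02,0,0,0,0,1],
    [0,0,0,0,0,0,1]
  ]
}}

```text
time: 21.55
position: [0.5543, 0.1941, 0.0123]
eef_rot: [0.75, 0.661, 0.0, 0.0]
wrist_force: [-0.6, 0.8, -0.9]
gripper_width: 0.0115
grasp_force: 39.2
```

Emit:
{"op": "step_arm", "data": {
  "commands": [
    [0,0.02,0,0,0,0,1],
    [0,0.01,0,0,0,0,1],
    [0,0,0,0,0,0,1]
  ]
}}

```text
time: 21.85
position: [0.5557, 0.1939, 0.0123]
eef_rot: [0.75, 0.661, 0.0, 0.0]
wrist_force: [-0.6, -0.8, 0.3]
gripper_width: 0.0114
grasp_force: 39.2
```

Emit:
{"op": "step_arm", "data": {
  "commands": [
    [0,0.02,0,0,0,0,1],
    [0,0.01,0,0,0,0,1],
    [0,0,0,0,0,0,1]
  ]
}}

```text
time: 22.15
position: [0.557, 0.1937, 0.0123]
eef_rot: [0.75, 0.661, -0.0, -0.0]
wrist_force: [-0.5, 0.4, 0.0]
gripper_width: 0.0115
grasp_force: 39.2
```

```bash
python3 st.py; python3 -c "
from h import *
cm=np.load('w1cm.npy',allow_pickle=True).item()
for u in (160+570/3.5,160+588/3.5):
  d=ray('wrist',(u,123),.02,cm)-[.606,.1875,0];print(d@[.992,-.1254,0])"
```

```text
t 22.15 dock xy mm [-49.4   0.1] z 12.3 yaw -7.18 tilt [-0.0001 -0.0001] F dock [-0.5  0.4  0. ] 0.0115
0.05515601316888276
0.06102534372340218
```

Emit:
{"op": "step_arm", "data": {
  "commands": [
    [0,0.02,0,0,0,0,1],
    [0,0,0,0,0,0,1]
  ]
}}

```text
time: 22.35
position: [0.5572, 0.1938, 0.0123]
eef_rot: [0.75, 0.662, -0.001, -0.0]
wrist_force: [-3.6, 0.0, 1.0]
gripper_width: 0.0116
grasp_force: 39.5
```

Emit:
{"op": "step_arm", "data": {
  "commands": [
    [0,0.02,0,0,0,0,1],
    [0,0,0,0,0,0,1]
  ]
}}

```text
time: 22.55
position: [0.5572, 0.1939, 0.0123]
eef_rot: [0.75, 0.662, -0.001, -0.001]
wrist_force: [-5.2, 1.0, 2.2]
gripper_width: 0.0116
grasp_force: 39.8
```

Emit:
{"op": "step_arm", "data": {
  "commands": [
    [0,0.02,0,0,0,0,1],
    [0,0,0,0,0,0,1]
  ]
}}

```text
time: 22.75
position: [0.5573, 0.1939, 0.0122]
eef_rot: [0.75, 0.662, -0.002, -0.001]
wrist_force: [-7.3, 0.8, 4.7]
gripper_width: 0.0113
grasp_force: 40.1
```

The card is against the stop (position stands still, force rising to 7 N). Ease off, open gently and rise.

Emit:
{"op": "step_arm", "data": {
  "commands": [
    [0,-0.04,0,0,0,0,1],
    [0,0,0,0,0,0,1],
    [0,0,0,0,0,0,0.6],
    [0,0,0,0,0,0,0.2],
    [0,0,0,0,0,0,0],
    [0,0,0,0,0,0,0],
    [0,0,-0.1,0,0,0,0],
    [0,0,-0.4,0,0,0,0],
    [0,0,-0.6,0,0,0,0],
    [0,0,-0.6,0,0,0,0]
  ]
}}

```text
time: 23.75
position: [0.5578, 0.1935, 0.0983]
eef_rot: [0.75, 0.662, -0.0, -0.0]
wrist_force: [0.4, -0.1, 1.1]
gripper_width: 0.0428
grasp_force: 0.0
```

Emit:
{"op": "step_arm", "data": {
  "commands": [
    [0,0,-0.6,0,0,0,0],
    [0,0,-0.5,0,0,0,0],
    [0,0,-0.2,0,0,0,0],
    [0,0,0,0,0,0,0],
    [0,0,0,0,0,0,0]
  ]
}}

```text
time: 24.25
position: [0.5575, 0.1932, 0.1614]
eef_rot: [0.75, 0.661, -0.001, -0.0]
wrist_force: [0.2, -0.2, 0.4]
gripper_width: 0.0429
grasp_force: 0.0
```

```bash
python3 st.py
python3 - <<'E'
from h import *
s=sense();cm=vision.camera_model('wrist');im=snap('wrist','w8.png')
T=np.linalg.inv(cm['extrinsics']);K=cm['intrinsics'];c,sn=np.cos(-.1257),np.sin(-.1257)
def pr(x,y,z):
    q=K@(T@np.array([.606+(c*x-sn*y)/1e3,.1875+(sn*x+c*y)/1e3,z/1e3,1]))[:3];return (q[:2]/q[2]).round(1)
print('tail corners if home@55.7',pr(-74.3,38,16),pr(-74.3,-38,16),'bar open',pr(51.1,0,86.4),'ends',pr(51.1,24,86.4),pr(51.1,-24,86.4),'bar shut',pr(5,0,46))
# ray check of card: rows across the face, white paper mask
hsv=cv2.cvtColor(im,cv2.COLOR_RGB2HSV)
r=int(pr(-74.3,15,16)[1]);u=int(pr(-74.3,15,16)[0]);print('row',r,'u0',u-12,hsv[r,u-12:u+13,2].tolist())
b=pr(51.1,8,86.4);r=int(b[1]);u=int(b[0]);print('bar row',r,'u0',u-14,hsv[r,u-14:u+15,2].tolist())
E
```

```text
t 24.25 dock xy mm [-48.8  -0.4] z 161.4 yaw -7.18 tilt [-0.0013 -0.0009] F dock [ 0.2 -0.1  0.4] 0.0429
tail corners if home@55.7 [235.4 133.8] [237.2 205.9] bar open [386.  193.8] ends [390.  164.7] [382.2 221.2] bar shut [319.3 179.6]
row 156 u0 223 [56, 57, 57, 57, 58, 59, 57, 57, 57, 58, 57, 54, 49, 49, 49, 51, 51, 52, 52, 52, 50, 50, 52, 51, 51]
bar row 184 u0 373 [157, 174, 172, 152, 128, 111, 97, 71, 68, 86, 107, 124, 136, 150, 167, 179, 181, 175, 170, 155, 122, 63, 25, 38, 58, 65, 64, 62, 59]
```

Tail edge at column 235 (predicted 235) and open bar at column 388 (predicted 387): card home, clip still up. Now to the bar.

Emit:
{"op": "step_arm", "data": {
  "commands": [
    [0,0.3,0,0,0,0,0],
    [0,0.5,0,0,0,0,0],
    [0,0.6,0,0,0,0,0],
    [0.01,0.4,0,0,0,0,0],
    [0,0.2,0.1,0,0,0,0],
    [0,0,0.5,0,0,0,0],
    [0,0,0.5,0,0,0,0],
    [0,0,0.3,0,0,0,0],
    [0,0,0,0,0,0,0],
    [0,0,0,0,0,0,0]
  ]
}}

```text
time: 25.3
position: [0.6571, 0.182, 0.0923]
eef_rot: [0.75, 0.662, -0.0, -0.0]
wrist_force: [1.0, -0.2, 0.5]
gripper_width: 0.0425
grasp_force: 0.0
```

```bash
python3 st.py
```

```text
t 25.3 dock xy mm [51.4  0.9] z 92.3 yaw -7.15 tilt [-0.0004  0.    ] F dock [ 1.  -0.1  0.5] 0.0425
```

Emit:
{"op": "step_arm", "data": {
  "commands": [
    [0,0,0.2,0,0,0,0],
    [0,0,0.2,0,0,0,0],
    [0,0,0.2,0,0,0,0],
    [0,0,0.19,0,0,0,0],
    [0,0,0,0,0,0,0]
  ]
}}

```text
time: 25.8
position: [0.656, 0.1811, 0.0509]
eef_rot: [0.75, 0.662, -0.002, -0.001]
wrist_force: [-0.7, -0.1, -0.5]
gripper_width: 0.0425
grasp_force: 0.0
```

Emit:
{"op": "step_arm", "data": {
  "commands": [
    [0,0,0,0,0,0,0.4],
    [0,0,0,0,0,0,0.7],
    [0,0,0,0,0,0,1],
    [0,0,0,0,0,0,1],
    [0,0,0,0,0,0,1]
  ],
  "squeeze": 60
}}

```text
time: 26.3
position: [0.6565, 0.182, 0.0533]
eef_rot: [0.75, 0.662, -0.0, -0.0]
wrist_force: [-5.3, 0.3, 5.6]
gripper_width: 0.0079
grasp_force: 58.8
```

```bash
python3 st.py
```

```text
t 26.3 dock xy mm [50.8  0.9] z 53.3 yaw -7.16 tilt [-0.0012  0.0001] F dock [-5.3 -0.4  5.6] 0.0079
```

Gripped. Reverse the arc, holding on.

Emit:
{"op": "step_arm", "data": {
  "commands": [
    [0,-0.062,0.015,0,0,0,1],
    [0,-0.061,0.019,0,0,0,1],
    [0,-0.06,0.022,0,0,0,1],
    [0,-0.059,0.025,0,0,0,1],
    [0,-0.058,0.027,0,0,0,1],
    [0,-0.056,0.03,0,0,0,1],
    [0,-0.055,0.033,0,0,0,1],
    [0,-0.053,0.036,0,0,0,1]
  ]
}}

```text
time: 27.1
position: [0.6408, 0.1842, 0.0462]
eef_rot: [0.751, 0.661, 0.005, 0.004]
wrist_force: [0.9, -0.5, 7.3]
gripper_width: 0.0082
grasp_force: 61.1
```

```bash
python3 st.py
```

```text
t 27.1 dock xy mm [35.  1.] z 46.2 yaw -7.29 tilt [0.0129 0.0017] F dock [ 0.9 -0.4  7.3] 0.0082
```

Emit:
{"op": "step_arm", "data": {
  "commands": [
    [0,-0.051,0.038,0,0,0,1],
    [0,-0.049,0.041,0,0,0,1],
    [0,-0.047,0.043,0,0,0,1],
    [0,-0.045,0.046,0,0,0,1],
    [0,0,0,0,0,0,1],
    [0,0,0,0,0,0,1]
  ]
}}

```text
time: 27.7
position: [0.6262, 0.186, 0.0345]
eef_rot: [0.75, 0.661, 0.001, 0.001]
wrist_force: [0.2, 0.6, 2.6]
gripper_width: 0.0082
grasp_force: 62.0
```

```bash
python3 st.py
```

```text
t 27.7 dock xy mm [20.2  1.1] z 34.5 yaw -7.18 tilt [0.0026 0.0008] F dock [0.1 0.6 2.6] 0.0082
```

Emit:
{"op": "step_arm", "data": {
  "commands": [
    [0,-0.042,0.048,0,0,0,1],
    [0,-0.04,0.05,0,0,0,1],
    [0,-0.037,0.052,0,0,0,1],
    [0,-0.035,0.054,0,0,0,1],
    [0,-0.032,0.055,0,0,0,1],
    [0,0,0,0,0,0,1],
    [0,0,0,0,0,0,1]
  ]
}}

```text
time: 28.4
position: [0.6158, 0.1873, 0.0204]
eef_rot: [0.75, 0.662, 0.0, -0.0]
wrist_force: [5.1, 2.4, -6.8]
gripper_width: 0.008
grasp_force: 62.9
```

```bash
python3 st.py
```

```text
t 28.4 dock xy mm [9.8 1. ] z 20.4 yaw -7.17 tilt [0.0003 0.0006] F dock [ 4.7  3.  -6.8] 0.008
```

Emit:
{"op": "step_arm", "data": {
  "commands": [
    [0,-0.029,0.057,0,0,0,1],
    [0,0,0,0,0,0,1],
    [0,0,0,0,0,0,1]
  ]
}}

```text
time: 28.7
position: [0.6147, 0.1874, 0.0182]
eef_rot: [0.75, 0.662, 0.001, 0.0]
wrist_force: [4.2, 2.4, -3.8]
gripper_width: 0.0079
grasp_force: 63.1
```

Emit:
{"op": "step_arm", "data": {
  "commands": [
    [0,-0.02,0.04,0,0,0,1],
    [0,0,0,0,0,0,1],
    [0,0,0,0,0,0,1]
  ]
}}

```text
time: 29.0
position: [0.6138, 0.1875, 0.0165]
eef_rot: [0.75, 0.662, 0.001, 0.0]
wrist_force: [4.2, 1.7, -2.4]
gripper_width: 0.0079
grasp_force: 63.3
```

Emit:
{"op": "step_arm", "data": {
  "commands": [
    [0,-0.01,0.02,0,0,0,1],
    [0,0,0,0,0,0,1]
  ]
}}

```text
time: 29.2
position: [0.6134, 0.1876, 0.0157]
eef_rot: [0.75, 0.661, 0.001, 0.0]
wrist_force: [4.4, 2.5, -0.3]
gripper_width: 0.0078
grasp_force: 63.5
```

```bash
python3 st.py
```

```text
t 29.2 dock xy mm [7.3 1. ] z 15.7 yaw -7.17 tilt [0.0016 0.0007] F dock [ 4.   3.  -0.3] 0.0078
```

Emit:
{"op": "step_arm", "data": {
  "commands": [
    [0,-0.01,0.02,0,0,0,1],
    [0,0,0,0,0,0,1]
  ]
}}

```text
time: 29.4
position: [0.6124, 0.1877, 0.0143]
eef_rot: [0.75, 0.662, 0.0, -0.0]
wrist_force: [5.3, 1.2, -1.6]
gripper_width: 0.0081
grasp_force: 62.7
```

Emit:
{"op": "step_arm", "data": {
  "commands": [
    [0,-0.01,0.02,0,0,0,1],
    [0,0,0,0,0,0,1]
  ]
}}

```text
time: 29.6
position: [0.6124, 0.1877, 0.0142]
eef_rot: [0.75, 0.661, 0.001, 0.0]
wrist_force: [4.1, 1.1, 4.1]
gripper_width: 0.008
grasp_force: 63.1
```

```bash
python3 st.py
```

```text
t 29.6 dock xy mm [6.3 1. ] z 14.2 yaw -7.18 tilt [0.0016 0.0004] F dock [4.  1.6 4.1] 0.008
```

Feet are on the card: height stands still at θ≈0.07 and the force has turned upward. Open gently and rise clear.

Emit:
{"op": "step_arm", "data": {
  "commands": [
    [0,0,0,0,0,0,0.6],
    [0,0,0,0,0,0,0.3],
    [0,0,0,0,0,0,0.1],
    [0,0,0,0,0,0,0.1],
    [0,0,-0.1,0,0,0,0.1],
    [0,0,-0.3,0,0,0,0.1],
    [0,0,-0.6,0,0,0,0.1],
    [0,0,-0.6,0,0,0,0.1],
    [0,0,-0.6,0,0,0,0.1],
    [0,0,-0.5,0,0,0,0.1]
  ]
}}

```text
time: 30.6
position: [0.6122, 0.1877, 0.1514]
eef_rot: [0.75, 0.661, 0.001, 0.0]
wrist_force: [-0.5, -1.1, -0.7]
gripper_width: 0.0385
grasp_force: 0.0
```

Emit:
{"op": "step_arm", "data": {
  "commands": [
    [0,0,-0.2,0,0,0,0.1],
    [0,0,0,0,0,0,0.1],
    [0,0,0,0,0,0,0.1]
  ]
}}

```text
time: 30.9
position: [0.611, 0.187, 0.1576]
eef_rot: [0.75, 0.661, -0.001, -0.0]
wrist_force: [-0.1, -0.6, -0.7]
gripper_width: 0.0385
grasp_force: 0.0
```

```bash
python3 st.py
python3 - <<'E'
from h import *
cm=vision.camera_model('wrist');im=snap('wrist','w9.png')
T=np.linalg.inv(cm['extrinsics']);K=cm['intrinsics'];c,sn=np.cos(-.1257),np.sin(-.1257)
def pr(x,y,z):
    q=K@(T@np.array([.606+(c*x-sn*y)/1e3,.1875+(sn*x+c*y)/1e3,z/1e3,1]))[:3];return (q[:2]/q[2]).round(1)
v=cv2.cvtColor(im,cv2.COLOR_RGB2HSV)[...,2]
b=pr(6.7,8,50);t=pr(-74.3,15,16)
for n,(u,r) in(('bar',b),('tail',t)):
    u,r=int(u),int(r);print(n,u,r,'u0',u-14,v[r,u-14:u+15].tolist())
cv2.imwrite('pics/w9b.png',im[...,::-1])
E
```

```text
t 30.9 dock xy mm [5.1 0.1] z 157.6 yaw -7.17 tilt [-0.0012 -0.0009] F dock [-0.1 -0.6 -0.7] 0.0385
bar 263 174 u0 249 [189, 138, 109, 108, 110, 110, 105, 93, 77, 72, 77, 81, 82, 83, 83, 80, 76, 83, 127, 184, 212, 217, 213, 210, 208, 210, 215, 219, 221]
tail 181 158 u0 167 [55, 55, 55, 56, 58, 59, 60, 60, 58, 58, 57, 57, 57, 55, 51, 51, 51, 52, 50, 51, 52, 52, 52, 50, 50, 51, 48, 44, 42]
```

Numerically, the bar spans columns 257-266 (predicted 263), shut on the card. The tail edge is at column 181 (predicted 181), so the card has not moved. The gripper is clear: hand in.

```bash
python3 -c "
from plant import ctrl
print(ctrl.finish_job())"
```

```text
the job is handed in; nothing more can be done
None
```

I handed in the job at about 31 s: the clip was lifted and stayed up, the card was slid home against the end stop (about 7 N at most), and the clip was lowered, held all the way, onto the card; the hand-in returned no verdict.

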